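Riddle the coin tubes and pick off the oversize ones

TASK

Squeeze the two opposing side tabs of the clear snap-fit cover together to free it and lay it flat on the shelf, then tip up the loading tray by its rear tongue so that the coin tubes roll out onto the brass bars, where the thin ones drop through into the box and the wide ones stay on top. Let the tray back down, pick the two wide tubes off the bars and set them down gently on the green marble stand, one lying in each cradle. Leave the thin tubes in the box and the other things on the shelf where they stand.

Things in the scene. Friction and masses are not known exactly. Their poses are not given: they have to be found in the camera images.
- riddle: fixed walnut coin-tube riddle, 310 mm along its x; origin on the shelf under the middle of the tray's hinge line, x along the hinge, y the way the tubes roll, z up. Behind y = 0 is the loading tray, before it the bars over a catch box (floor z = 8 mm; end fence at y = 184 mm up to z = 112 mm; side walls inside x = +-149 mm up to 98 mm). Under the tray only two rests, x = +-85 to +-135 mm
- grate (a point): middle of the grate at the height of the bar tops, z = 84 mm: four brass bars, 12 mm diameter, along x at riddle y = 28, 78, 128, 178 mm (clear gaps 38 mm). A wide tube resting between two bars has its centre at z = 96 mm. Behind the first bar a brass apron rises to z = 92 mm at y = 0: a finger beside a tube in the first gap (y = 53 mm) has room down to about z = 91 mm
- riddle_hinge (a point): middle of the tray's hinge line, riddle y = 0, z = 88 mm. The walnut tray spans y = 0 to -72 mm, x = +-151 mm: floor top at z = 93 mm, rear and end walls up to z = 143 mm, open front with a lip 2 mm high; in the middle a latch post (x = +-15 mm, as high as the walls), two tube lanes to each side of it
- tray (a joint): tray hinge, rad: 0 = level, down on its rests; grows to 1.0 as the rear is lifted and the tray tips forward over the apron; falls back by itself, slowly (damped). The tubes roll out at about 0.15 to 0.5 rad; the loaded tray needs about 3 to 6 N upward at the tongue
- tray_tongue (a point): middle of the lower rear edge of the tray's lift tongue, a board 80 mm wide and 8 mm thick that stands out 39 mm behind the rear wall, to riddle y = -111 mm; underside z = 85 mm, open space below. Shut fingers tilted about 45 deg, pointing down and along +y, can go under it and lift; this edge follows a hinge arc of radius 111 mm
- cover: loose clear acrylic cover with a thin white edge line, plate 318 x 78 x 3 mm, snapped onto the tray; origin at the centre of the plate's underside (z = 143 mm on the tray), x along its length, z up. Skirts and tab legs reach 18 mm below the plate, so laid flat on the shelf its origin is 18 mm up. Mass about 0.15 kg
- cover_grip (a point): point midway between the cover tabs' two upright thumb ears, 42 mm above the plate's underside: put the TCP here, fingers closing along the cover's y. The ears are 30 mm wide (x), stand from 10 to 58 mm above the plate's underside lean outward a little and measure about 58 mm over their outer faces at this height, 67 mm at the top; beside them nothing rises above 17 mm
- tab_front (a joint): rocker tab at the cover's +y side, rad: 0 = barb hooked under the tray's rim, 0.30 = ear pressed fully inward (about 10 mm at the grip height) and barb swung clear; hold both tabs above about 0.2 while lifting. Spring, about 6 N at the ear for full travel
- tab_rear (a joint): the same for the rocker tab at the cover's -y side
- thin_a: lying coin tube (pale: clear shell around a stack of silver coins, white screw cap at its +x end), 30 mm diameter, 60 mm long; origin at its centre, body x along its axis. It starts lying along the riddle's x in one of the four lanes of the loading tray (centre 108 mm above the shelf). It passes between the bars (centre 23 mm up when it lies in the box). Mass about 70 g.
- thin_b: lying coin tube (pale: clear shell around a stack of silver coins, white screw cap at its +x end), 30 mm diameter, 60 mm long; origin at its centre, body x along its axis. It starts lying along the riddle's x in one of the four lanes of the loading tray. A thin tube like thin_a.
- wide_a: lying coin tube (pale: clear shell around a stack of silver coins, white screw cap at its +x end), 50 mm diameter, 60 mm long; origin at its centre, body x along its axis. It starts lying along the riddle's x in one of the four lanes of the loading tray (centre 118 mm above the shelf). Too wide to pass between the bars. Mass about 160 g.
- wide_b: lying coin tube (pale: clear shell around a stack of silver coins, white screw cap at its +x end), 50 mm diameter, 60 mm long; origin at its centre, body x along its axis. It starts lying along the riddle's x in one of the four lanes of the loading tray. A wide tube like wide_a.
- stand: fixed green marble stand, 160 mm (x) by 84 mm (y), top of the block 20 mm up, with two cradles side by side, each made of two ridges 10 mm thick and 36 mm apart inside, tops 30 mm up, running along the stand's y; origin at the centre of its underside
- cradle_a (a point): where the centre of a wide tube is when it lies in the cradle at the stand's -x end with its axis along the stand's y (47 mm above the shelf)
- cradle_b (a point): the same for the cradle at the stand's +x end, 84 mm from the first
- counter: bystander: black push-button coin counter box, 90 x 130 x 50 mm; origin at the centre of its underside
- dome: bystander: clear acrylic dome on a round walnut base, 120 mm diameter, 120 mm high; origin at the centre of its underside
- loupe: bystander: polished chrome loupe, 52 mm diameter, 48 mm high; origin at the centre of its underside
- gauge: bystander: brass coin sizing plate with five graded holes, 60 x 190 x 5 mm, lying flat, its long side (y) roughly along world x; origin at the centre of its underside
Not all that is in view belongs to the job. Of the things that look like the stand, take the one that is farthest from the robot's base at the start.

How it is judged (in metres and radians):
On the way, in this order (a step that is already met when the one before it is completed fails the run):
1. the cover is off the tray and lies flat on the shelf (height (world z) of cover below 0.06 m and (angle between cover's own z axis and vertical below 0.15 rad or angle between cover's own z axis and vertical above 2.99 rad) and linear speed of cover below 0.05 m/s), for 0.2 s.
2. the tray is tipped up (value of joint tray above 0.1 rad).
3. both thin tubes have dropped into the box and both wide ones rest on top of the bars (z of thin_a in the frame of riddle between 0 and 0.06 m and y of thin_a in the frame of riddle between 0.02 and 0.19 m and x of thin_a in the frame of riddle between -0.155 and 0.155 m and z of thin_b in the frame of riddle between 0 and 0.06 m and y of thin_b in the frame of riddle between 0.02 and 0.19 m and x of thin_b in the frame of riddle between -0.155 and 0.155 m and z of wide_a in the frame of riddle between 0.085 and 0.125 m and y of wide_a in the frame of riddle between 0.035 and 0.19 m and linear speed of each of wide_a, wide_b below 0.05 m/s and z of wide_b in the frame of riddle between 0.085 and 0.125 m and y of wide_b in the frame of riddle between 0.035 and 0.19 m), for 0.2 s.
At the end, for the whole second after the job is handed in: Each wide tube lies at rest in its own cradle (centre within 20 mm of the cradle point, at most 5 mm high, axis within 0.2 rad), both thin tubes are in the box under the bars, the tray is down (below 0.08 rad), and the cover lies flat on the shelf (all of step 1 and value of joint tray below 0.08 rad and z of thin_a in the frame of riddle between 0 and 0.06 m and y of thin_a in the frame of riddle between 0.02 and 0.19 m and x of thin_a in the frame of riddle between -0.155 and 0.155 m and z of thin_b in the frame of riddle between 0 and 0.06 m and y of thin_b in the frame of riddle between 0.02 and 0.19 m and x of thin_b in the frame of riddle between -0.155 and 0.155 m and ((distance between wide_a and cradle_a below 0.02 m and z of wide_a in the frame of cradle_a below 0.005 m) or (distance between wide_a and cradle_b below 0.02 m and z of wide_a in the frame of cradle_b below 0.005 m)) and angle between the x axis of each of wide_a, wide_b and the y axis of stand, either way round below 0.2 rad and linear speed of each of wide_a, wide_b below 0.03 m/s and ((distance between wide_b and cradle_a below 0.02 m and z of wide_b in the frame of cradle_a below 0.005 m) or (distance between wide_b and cradle_b below 0.02 m and z of wide_b in the frame of cradle_b below 0.005 m))); the robot touches nothing.
It fails at once if a bystander is pushed more than 30 mm or the dome is tipped (distance of any of counter, dome, loupe, gauge from where it was at the start of the episode above 0.03 m or angle between dome's own z axis and vertical above 0.3 rad).
It fails at once if a wide tube is dropped or slammed into the stand (faster than 0.5 m/s within 20 mm of its place) ((distance between wide_a and cradle_a below 0.02 m and linear speed of wide_a above 0.5 m/s) or (distance between wide_a and cradle_b below 0.02 m and linear speed of wide_a above 0.5 m/s) or (distance between wide_b and cradle_a below 0.02 m and linear speed of wide_b above 0.5 m/s) or (distance between wide_b and cradle_b below 0.02 m and linear speed of wide_b above 0.5 m/s)).
It also fails if it takes over 72 s, if anything falls off the work surface, if the arm or the gripper's body presses on something with over 40 N, if the wrist force passes 120 N, or if a joint passes its speed limit or range.

ROBOT

A 6-joint arm with a two-finger parallel gripper is mounted at the origin on the work surface. World frame = base frame: x ahead of the robot, y to its left, z up, the work surface at z = 0. Lengths are in mm, angles in rad, forces in N, time in s.
With the tool pointing down it reaches from about 275 to 750 mm from the base axis. Payload 10.2 kg.
Tool frame: the origin (TCP) lies between the finger pads, 19 mm behind the fingertips; this is the grasp point; z points along the fingers, y is the line along which they close (so a half turn about z gives the same grasp; the last joint's range is limited). The gripper opens to 85 mm and grips with 20 to 120 N. Pads are 22 mm wide; open, the fingers measure 114 mm over their backs; the gripper's body (76 mm by 85 mm) begins 54 mm behind the grasp point. The pads swing forward as they close: fully open they stand 13 mm farther back than shut.
Start: joints at [-1.347, 0.313, 1.498, -0, 1.331, -0.223], TCP at [226.832, -473.475, 249.994] pointing down, gripper open.
Joint ranges: [-2.94, 2.94], [-0.97, 2.17], [0.19, 2.56], [-1.23, 4.37], [0.02, 3.11], [-2.88, 2.88]. Speed limits (rad/s): [2.39, 2.39, 3.01, 3.14, 3.14, 3.14].

INTERFACE

Orientations are given as a unit quaternion [w, x, y, z].
In Python, from rig import * gives the robot as it stands.
- The arm moves only by the tool arm_command, never from a script. Its argument "steps" is a list that holds one entry, the list of rows, each a list of 7 numbers: the opening, from 0 (shut) to 1 (fully open), then the shift along the tool's x, y, z each as a share of 0.05 m, from -1 to 1, then the turn, a rotation vector about the tool's x, y, z each as a share of 0.15 rad, from -1 to 1. A call has 1 to 8 rows; each row shifts and turns the commanded pose from where the row before left it, along the tool's axes as they then stand; what a row does not reach is not made up. A row lasts 1/8 s, in which the tool goes at most 62.5 mm and 10.7 degrees, less where a joint would pass 70% of its speed; a pose out of reach is approached as far as the arm can. A call with a number of a shift or a turn outside -1 to 1 is refused whole. A call with a gripper value outside its range is refused whole. The fingers move at their own pace and stop on an object; "squeeze" is the grip in N (left out, the last holds). Time passes only in rows, so rows that do not move let the fingers close. It gives the time, the measured TCP pose, the force, the opening and the grip force at its end, in the units of the state.
- sense(): the state, without advancing time (a new reading comes with each control period).
- capture(name): name is "scene" or "top"; returns the picture (384x512x3 uint8, red, green, blue); there is no depth.
- get_calibration(name): a dict with "intrinsics" (3x3 intrinsics, pixels), "rvec" (rotation vector, rad) and "tvec" (3), from world to camera coordinates, as OpenCV has them. Camera axes: x right, y down, z forward; pixel columns grow to the right and rows downward; lengths in mm; the calibration is good to about 2 mm. A picture is of the moment at which its call begins. get_calibration takes no time and is no camera call.
- finish_job(): hands the job in; it is judged then, once.
The state is a dict: "time_s": time; "joints": joint angles; "dq": joint speeds; "tau": joint torques, N m; "eef_pos": TCP position; "ee_rot": TCP orientation; "force": force on the tool from outside, world axes, zero at the start; "wrist_torque": the same for the moment, N m; "grip_width": opening from 0.0 (shut) to 1.0 (fully open); "grip_force": force on a finger pad.
Only numpy, scipy, OpenCV 4.12 (cv2) and the standard library are available. Lean on these libraries where they do the work, as an engineer would, in place of code of your own. Each camera call takes 0.05 s, during which the arm holds its last target. There are 200 camera calls.

## Working session

There is one attempt and no reset: what is moved stays moved. The work goes in short steps, Python scripts to look and compute and a tool call to move; the robot and the scene stay as the last step left them, time stands still between calls to the robot, and variables do not carry over. Pictures are saved under pics/ and viewed, at most 10 in all, crops included, and the job is handed in when it is done.

Besides the shell and the picture viewer there is one more tool, called as name([rows], argument=value, ...), one row to a line, values as JSON. arm_command: Moves the arm, as the interface text tells. Its arguments: {"type":"object","properties":{"steps":{"type":"array"},"squeeze":{"type":"number"}},"required":["steps"]}

```bash
mkdir -p pics; ls; cat > h.py <<'E'
from rig import *
import numpy as np, cv2
def cal(n):
    c=get_calibration(n); return np.array(c["intrinsics"],float),np.array(c["rvec"],float),np.array(c["tvec"],float)
def px2w(n,u,v,z):
    K,r,t=cal(n); R=cv2.Rodrigues(r)[0]; d=R.T@np.linalg.inv(K)@np.array([u,v,1.]); c=-R.T@t.ravel()
    return c+d*(z-c[2])/d[2]
def w2px(n,P):
    K,r,t=cal(n); return cv2.projectPoints(np.array(P,float).reshape(-1,1,3),r,t,K,None)[0].reshape(-1,2)
def snap(n,f,s=1.5,crop=None):
    im=capture(n)[:,:,::-1]
    if crop: im=im[crop[1]:crop[3],crop[0]:crop[2]]
    cv2.imwrite("pics/"+f,cv2.resize(im,None,fx=s,fy=s,interpolation=cv2.INTER_CUBIC))
E
python3 - <<'E'
from h import *
snap("top","top0.png");snap("scene","scene0.png")
for n in("top","scene"):
    K,r,t=cal(n);R=cv2.Rodrigues(r)[0];print(n,K.round(1).tolist(),(-R.T@t.ravel()).round(0),R.round(2).tolist())
print(sense())
E
```

```text
pics
top [[423.1, 0.0, 250.8], [0.0, 423.1, 198.6], [0.0, 0.0, 1.0]] [ 245. -100. 1474.] [[0.11, -0.99, 0.0], [-0.97, -0.11, -0.21], [0.21, 0.02, -0.98]]
scene [[477.0, 0.0, 254.5], [0.0, 477.0, 186.8], [0.0, 0.0, 1.0]] [1736. -439. 1028.] [[0.26, 0.96, 0.02], [0.57, -0.14, -0.81], [-0.78, 0.22, -0.59]]
{'time_s': 0.1, 'joints': array([-1.34743708e+00,  3.13383090e-01,  1.49833992e+00, -1.29809388e-05,
        1.33101717e+00, -2.23381002e-01]), 'dq': array([ 0.00115863, -0.00022844, -0.00221264,  0.00105463,  0.00098738,
       -0.00096812]), 'tau': array([ 2.82521716e-03, -4.12899041e+01, -2.60142696e+01, -1.25130846e-04,
        3.01540582e-03, -1.09036193e-05]), 'eef_pos': array([ 226.76313421, -473.27272972,  249.50587891]), 'ee_rot': array([-5.73763343e-04,  9.75155945e-01,  2.21518741e-01, -6.29765224e-06]), 'force': array([-0.55230866,  0.38759726,  0.54093036]), 'wrist_torque': array([-0.0411798 , -0.0356398 ,  0.07337028]), 'grip_force': 0.0, 'grip_width': 1.002330725960835}
```

View pics/top0.png

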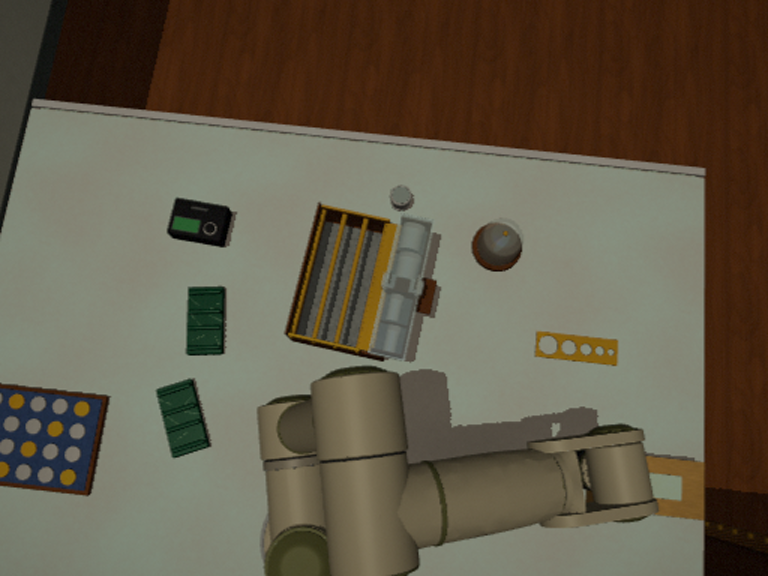

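View pics/scene0.png

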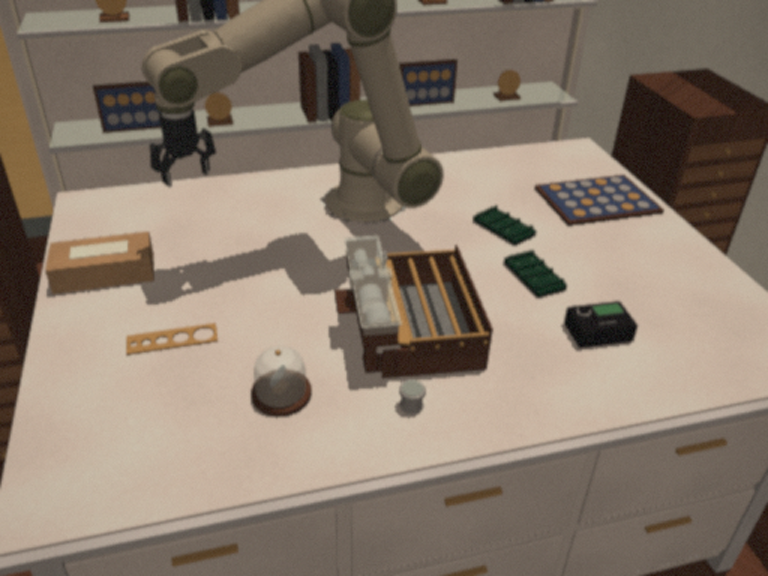

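The pictures show the riddle at top px (360,285) of the enlarged image. Two things look like the stand: (206,320) and (184,418). The first is farther from the base (bottom, about (300,560)), so it should be the one meant. I'll confirm it in a crop.

```bash
python3 - <<'E'
from h import *
im=capture("top")[:,:,::-1]; cv2.imwrite("pics/raw0.png",im)
c=im[125:310,105:305]; cv2.imwrite("pics/crop0.png",cv2.resize(c,None,fx=3.2,fy=3.2,interpolation=cv2.INTER_CUBIC))
for n,u,v in(("far",206,320),("near",184,418)):
    p=px2w("top",u/1.5,v/1.5,20);print(n,p.round(0),np.hypot(*p[:2]).round(0))
E
```

```text
far [455. 315.  20.] 553.0
near [229. 327.  20.] 399.0
```

View pics/crop0.png

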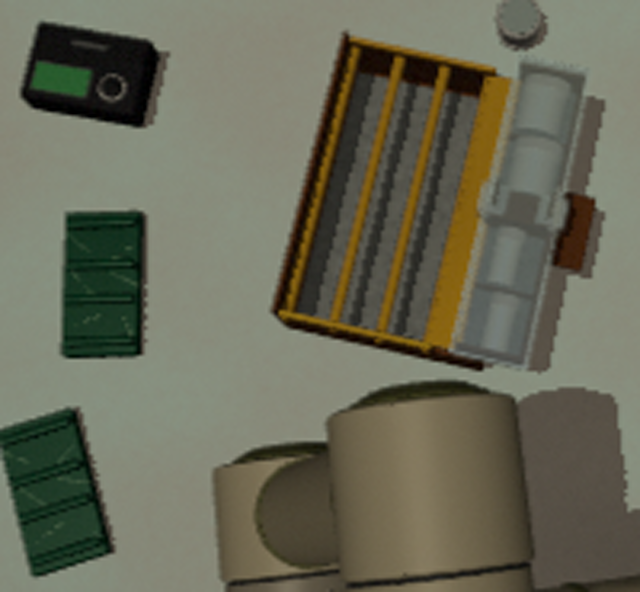

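The crop confirms the far stand: corners at crop px (67,212), (145,211), (142,356) and (62,356), with two cradles. Next I fit the riddle, the stand and the loose items.

```bash
cat > fit.py <<'E'
from h import *
from scipy.optimize import least_squares
def fit(P,U,x0):
    P=np.array(P,float);U=np.array(U,float)/3.2+[105,125]-0.34
    def W(q):
        c,s=np.cos(q[2]),np.sin(q[2]);return np.c_[q[0]+c*P[:,0]-s*P[:,1],q[1]+s*P[:,0]+c*P[:,1],P[:,2]]
    r=least_squares(lambda q:(w2px("top",W(q))-U).ravel(),x0,loss="soft_l1",x_scale=[10,10,.1])
    print(r.x.round(3));print((w2px("top",W(r.x))-U).round(1).tolist());return r.x
if __name__=="__main__":
    q=fit([(159,3,145),(159,-75,145),(-159,-75,145),(-159,3,145),(40,-111,93),(-40,-111,93),(155,190,112),(-155,190,112)],
     [(522,60),(585,72),(527,368),(452,352),(595,198),(580,275),(345,33),(275,312)],[500,0,0.])
    s=fit([(80,42,20),(80,-42,20),(-80,-42,20),(-80,42,20)],[(67,212),(145,211),(142,356),(62,356)],[450,315,0.])
    for n,f,p in(("grip",q,(0,-36,185)),("tongue",q,(0,-111,85)),("grate",q,(0,103,84)),("cr_a",s,(-42,0,47)),("cr_b",s,(42,0,47))):
        c,si=np.cos(f[2]),np.sin(f[2]);print(n,round(f[0]+c*p[0]-si*p[1],1),round(f[1]+si*p[0]+c*p[1],1),p[2])
    for n,u,v,z in(("counter",200,222,50),("loupe",401,197,48),("dome",497,245,15),("gauge",577,349,5),("box",672,487,70)):
        print(n,px2w("top",u/1.5,v/1.5,z).round(0))
E
python3 fit.py
```

```text
[ 5.62582e+02 -9.10410e+01 -1.13000e-01]
[[-1.1, -1.7], [2.3, -0.4], [0.0, 1.0], [-0.7, 0.6], [1.1, 0.5], [0.9, -0.7], [-0.2, -0.5], [-1.1, 0.5]]
[4.55736e+02 3.15288e+02 1.33000e-01]
[[0.3, 0.1], [-0.1, -0.2], [-0.4, -0.2], [0.2, 0.3]]
grip 558.5 -126.8 185
tongue 550.1 -201.3 85
grate 574.2 11.3 84
cr_a 414.1 309.7 47
cr_b 497.4 320.9 47
counter [680. 358.  50.]
loupe [ 795. -105.   48.]
dome [ 712. -346.   15.]
gauge [ 484. -550.    5.]
box [ 200. -745.   70.]
```

```bash
cat > ov.py <<'E'
from h import *
import sys
q=np.array(eval(sys.argv[1]));s=np.array(eval(sys.argv[2]))
def T(f,p):
    p=np.array(p,float);c,si=np.cos(f[2]),np.sin(f[2]);return np.c_[f[0]+c*p[:,0]-si*p[:,1],f[1]+si*p[:,0]+c*p[:,1],p[:,2]]
L=[(q,[(159,3,146),(159,-75,146),(-159,-75,146),(-159,3,146),(159,3,146)],(0,0,255)),
(q,[(40,-72,93),(40,-111,93),(-40,-111,93),(-40,-72,93)],(255,0,0)),
(q,[(-155,184,112),(155,184,112)],(255,0,255)),
(q,[(-15,-36-33.5,201),(15,-36-33.5,201)],(0,255,0)),(q,[(-15,-36+33.5,201),(15,-36+33.5,201)],(0,255,0)),
(s,[(80,42,20),(80,-42,20),(-80,-42,20),(-80,42,20),(80,42,20)],(0,0,255))]
L+=[(q,[(-149,y,84),(149,y,84)],(255,0,255)) for y in(28,78,128)]
out=[]
for n,b,f in(("top",(180,125,305,255),4.6),("scene",(210,150,350,260),4.1)):
    im=capture(n)[:,:,::-1][b[1]:b[3],b[0]:b[2]];im=cv2.resize(im,None,fx=f,fy=f,interpolation=cv2.INTER_CUBIC)
    for fr,p,c in L:
        u=((w2px(n,T(fr,p))-[b[0],b[1]]+.5)*f*8).astype(np.int32);cv2.polylines(im,[u],False,c,1,cv2.LINE_AA,3)
    out.append(im)
h=max(o.shape[0] for o in out)
out=[cv2.copyMakeBorder(o,0,h-o.shape[0],0,0,0) for o in out]
im=np.hstack(out);k=min(1,800/im.shape[1]);cv2.imwrite("pics/"+sys.argv[3],cv2.resize(im,None,fx=k,fy=k,interpolation=cv2.INTER_AREA));print(im.shape)
E
python3 ov.py "[562.6,-91,-.113]" "[455.7,315.3,.133]" ov1.png
```

```text
(598, 1149, 3)
```

View pics/ov1.png

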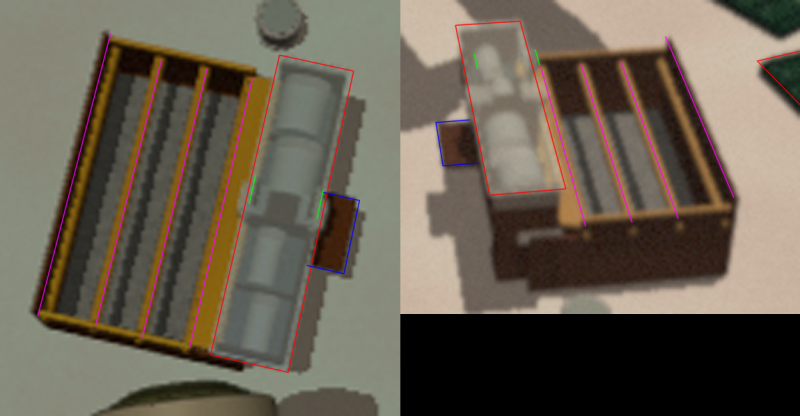

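```bash
cat > go.py <<'E'
# go.py x y z yaw nrows [tilt]: rows from the measured pose to a target; yaw of tool x, tilt about tool x
from h import *
import sys
from scipy.spatial.transform import Rotation as R, Slerp
def plan(x,y,z,yaw,n,tilt=0,start=None):
    s=sense();w=s["ee_rot"];R0=R.from_quat([w[1],w[2],w[3],w[0]]);p0=np.array(s["eef_pos"])
    R1=R.from_euler("z",yaw)*R.from_euler("x",np.pi)*R.from_euler("x",tilt);p1=np.array([x,y,z])
    rv=(R0.inv()*R1).as_rotvec();print("t",round(s["time_s"],2),"p",p0.round(1),"turn total",(rv/.15).round(2),"shift(final axes)",(R1.inv().apply(p1-p0)/50).round(2),"w",round(s["grip_width"],3),"J",np.round(s["joints"],2))
    for k in range(n):
        a=R0*R.from_rotvec(rv*k/n);print((a.inv().apply((p1-p0)/n)/50).round(2).tolist(),(rv/n/.15).round(2).tolist())
if __name__=="__main__": plan(*map(float,sys.argv[1:5]),int(sys.argv[5]),*map(float,sys.argv[6:]))
E
python3 go.py 558.4 -126.9 255 -0.118 12
```

```text
t 0.25 p [ 226.8 -473.4  249.7] turn total [-0.    0.    3.77] shift(final axes) [ 5.77 -7.66 -0.11] w 0.995 J [-1.35  0.31  1.5  -0.    1.33 -0.22]
[0.75, -0.28, -0.01] [-0.0, 0.0, 0.31]
[0.73, -0.32, -0.01] [-0.0, 0.0, 0.31]
[0.72, -0.35, -0.01] [-0.0, 0.0, 0.31]
[0.7, -0.38, -0.01] [-0.0, 0.0, 0.31]
[0.68, -0.42, -0.01] [-0.0, 0.0, 0.31]
[0.66, -0.45, -0.01] [-0.0, 0.0, 0.31]
[0.64, -0.48, -0.01] [-0.0, 0.0, 0.31]
[0.62, -0.51, -0.01] [-0.0, 0.0, 0.31]
[0.59, -0.54, -0.01] [-0.0, 0.0, 0.31]
[0.57, -0.56, -0.01] [-0.0, 0.0, 0.31]
[0.54, -0.59, -0.01] [-0.0, 0.0, 0.31]
[0.51, -0.62, -0.01] [-0.0, 0.0, 0.31]
```

arm_command([
  [[1,0.75,-0.28,0,0,0,0.31],[1,0.73,-0.32,0,0,0,0.31],[1,0.72,-0.35,0,0,0,0.31],[1,0.7,-0.38,0,0,0,0.31],[1,0.68,-0.42,0,0,0,0.31],[1,0.66,-0.45,0,0,0,0.31],[1,0.64,-0.48,0,0,0,0.31],[1,0.62,-0.51,0,0,0,0.31]],
])

```text
time_s: 1.25
eef_pos: [448.2, -240.9, 250.0]
ee_rot: [-0.0, 0.999, 0.037, -0.0]
force: [0.1, -0.1, 0.1]
grip_width: 1.0
grip_force: 0.0
```

arm_command([
  [[1,0.59,-0.54,0,0,0,0.31],[1,0.57,-0.56,0,0,0,0.31],[1,0.54,-0.59,-0.05,0,0,0.31],[1,0.51,-0.62,-0.05,0,0,0.36],[1,0,0,0,0,0,0],[1,0,0,0,0,0,0]],
])

```text
time_s: 2.0
eef_pos: [557.2, -126.0, 254.7]
ee_rot: [-0.0, 0.998, -0.059, -0.0]
force: [-0.5, -0.6, -0.2]
grip_width: 1.002
grip_force: 0.0
```

```bash
python3 go.py 558.4 -126.9 185 -0.118 1
```

```text
t 2.0 p [ 557.2 -126.   254.7] turn total [ 0.  0. -0.] shift(final axes) [0.03 0.02 1.39] w 1.002 J [-0.43  0.41  1.34 -0.    1.38  1.26]
[0.03, 0.02, 1.39] [0.0, 0.0, -0.0]
```

arm_command([
  [[1,0.03,0.02,0.4,0,0,0],[1,0,0,0.4,0,0,0],[1,0,0,0.39,0,0,0],[1,0,0,0.2,0,0,0],[0.3,0,0,0,0,0,0],[0.3,0,0,0,0,0,0],[0.3,0,0,0,0,0,0],[0.3,0,0,0,0,0,0]],
], squeeze=30)

```text
time_s: 3.0
eef_pos: [559.2, -127.1, 186.5]
ee_rot: [0.0, 0.998, -0.059, 0.001]
force: [-1.0, -0.4, 5.4]
grip_width: 0.446
grip_force: 34.8
```

arm_command([
  [[0.3,0,0,0,0,0,0],[0.3,0,0,0,0,0,0]],
])

```text
time_s: 3.25
eef_pos: [559.2, -127.1, 186.5]
ee_rot: [0.0, 0.998, -0.059, 0.001]
force: [-0.1, -0.4, 6.0]
grip_width: 0.448
grip_force: 34.8
```

arm_command([
  [[0.3,0,0,-0.15,0,0,0],[0.3,0,0,-0.3,0,0,0],[0.3,0,0,-0.4,0,0,0],[0.3,0,0,-0.5,0,0,0],[0.3,0,0,-0.5,0,0,0],[0.3,0,0,-0.2,0,0,0]],
])

```text
time_s: 4.0
eef_pos: [559.1, -127.0, 289.9]
ee_rot: [0.0, 0.998, -0.059, 0.001]
force: [0.6, -0.3, -2.1]
grip_width: 0.446
grip_force: 35.0
```

```bash
python3 go.py 450 -385 200 -0.118 8; python3 -c "
from h import *
snap('scene','lift.png',2,(100,40,400,300))"
```

```text
t 4.0 p [ 559.1 -127.   289.9] turn total [ 0.   -0.02 -0.  ] shift(final axes) [-1.56  5.38  1.8 ] w 0.446 J [-0.43  0.4   1.28  0.    1.47  1.26]
[-0.2, 0.67, 0.22] [0.0, -0.0, -0.0]
[-0.2, 0.67, 0.22] [0.0, -0.0, -0.0]
[-0.2, 0.67, 0.22] [0.0, -0.0, -0.0]
[-0.2, 0.67, 0.22] [0.0, -0.0, -0.0]
[-0.2, 0.67, 0.22] [0.0, -0.0, -0.0]
[-0.2, 0.67, 0.22] [0.0, -0.0, -0.0]
[-0.2, 0.67, 0.22] [0.0, -0.0, -0.0]
[-0.2, 0.67, 0.22] [0.0, -0.0, -0.0]
```

View pics/lift.png

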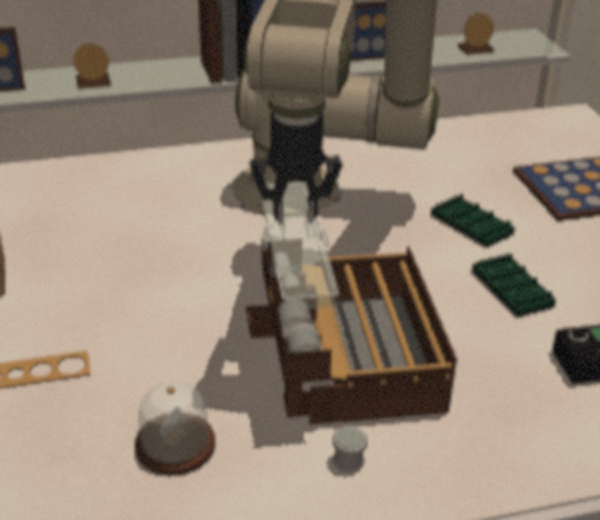

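The cover is off and in the gripper (crop px (300,250)); the tubes stay in the tray. I now carry it to the free area.

arm_command([
  [[0.3,-0.1,0.35,0.1,0,0,0],[0.3,-0.2,0.67,0.22,0,0,0],[0.3,-0.2,0.7,0.22,0,0,0],[0.3,-0.2,0.7,0.22,0,0,0],[0.3,-0.2,0.7,0.22,0,0,0],[0.3,-0.2,0.67,0.22,0,0,0],[0.3,-0.2,0.67,0.22,0,0,0],[0.3,-0.2,0.6,0.3,0,0,0]],
])

```text
time_s: 5.05
eef_pos: [452.7, -370.8, 200.2]
ee_rot: [-0.001, 0.998, -0.06, -0.001]
force: [-0.1, 0.1, -2.0]
grip_width: 0.448
grip_force: 35.0
```

arm_command([
  [[0.3,-0.06,0.32,0.4,0,0,0],[0.3,0,0,0.5,0,0,0],[0.3,0,0,0.6,0,0,0],[0.3,0,0,0.6,0,0,0],[0.3,0,0,0.3,0,0,0],[0.3,0,0,0,0,0,0]],
])

```text
time_s: 5.8
eef_pos: [449.2, -384.4, 80.9]
ee_rot: [-0.001, 0.998, -0.059, -0.001]
force: [-0.5, 0.1, -1.5]
grip_width: 0.445
grip_force: 35.0
```

arm_command([
  [[0.3,0,0,0.15,0,0,0],[0.3,0,0,0.1,0,0,0],[0.3,0,0,0.07,0,0,0],[0.3,0,0,0.05,0,0,0],[0.3,0,0,0,0,0,0]],
])

```text
time_s: 6.42
eef_pos: [449.6, -384.8, 63.4]
ee_rot: [-0.0, 0.998, -0.059, -0.0]
force: [-0.7, 0.2, -1.5]
grip_width: 0.447
grip_force: 35.0
```

arm_command([
  [[0.3,0,0,0.05,0,0,0],[0.3,0,0,0.03,0,0,0],[0.3,0,0,0,0,0,0]],
])

```text
time_s: 6.8
eef_pos: [449.8, -385.0, 61.4]
ee_rot: [0.001, 0.998, -0.059, 0.0]
force: [-4.4, 4.6, 15.3]
grip_width: 0.445
grip_force: 34.5
```

arm_command([
  [[0.45,0,0,-0.04,0,0,0],[0.6,0,0,0,0,0,0],[1,0,0,0,0,0,0],[1,0,0,0,0,0,0],[1,0,0,-0.3,0,0,0],[1,0,0,-0.7,0,0,0],[1,0,0,-0.9,0,0,0],[0.5,0,0,-0.9,0,0,0]],
])

```text
time_s: 7.8
eef_pos: [449.5, -384.7, 204.1]
ee_rot: [0.0, 0.998, -0.059, 0.0]
force: [-0.6, 0.5, 0.4]
grip_width: 0.82
grip_force: 0.0
```

```bash
python3 go.py 542.6 -260 200 -0.118 6 0.785;  python3 -c "
from h import *
snap('scene','cov.png',2,(60,100,360,300))"
```

```text
t 7.8 p [ 449.5 -384.7  204.1] turn total [ 5.24 -0.01 -0.  ] shift(final axes) [ 1.55 -1.85  1.96] w 0.82 J [-0.91  0.49  1.35  0.    1.29  0.78]
[0.26, -0.45, 0.01] [0.87, -0.0, -0.0]
[0.26, -0.44, 0.07] [0.87, -0.0, -0.0]
[0.26, -0.43, 0.13] [0.87, -0.0, -0.0]
[0.26, -0.41, 0.18] [0.87, -0.0, -0.0]
[0.26, -0.38, 0.24] [0.87, -0.0, -0.0]
[0.26, -0.35, 0.28] [0.87, -0.0, -0.0]
```

View pics/cov.png

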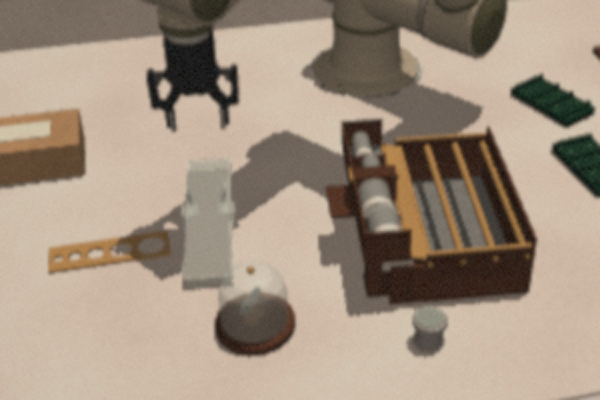

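The cover lies flat at crop px (208,225), clear of the dome and gauge. The tray now shows the tubes. Next is the tilted approach to the tongue.

arm_command([
  [[0,0.26,-0.45,0,0.87,0,0],[0,0.26,-0.44,0.07,0.87,0,0],[0,0.26,-0.43,0.13,0.87,0,0],[0,0.26,-0.41,0.18,0.87,0,0],[0,0.26,-0.38,0.24,0.87,0,0],[0,0.26,-0.35,0.28,0.87,0,0],[0,0,0,0,0,0,0],[0,0,0,0,0,0,0]],
])

```text
time_s: 8.85
eef_pos: [542.7, -261.1, 199.0]
ee_rot: [-0.379, 0.923, -0.055, 0.023]
force: [0.3, -0.8, -0.5]
grip_width: 0.001
grip_force: 0.0
```

```bash
python3 go.py 542.6 -260 68 -0.118 1 0.785; python3 go.py 547.8 -216.3 68 -0.118 1 0.785
```

```text
t 8.85 p [ 542.7 -261.1  199. ] turn total [ 0.04 -0.01  0.  ] shift(final axes) [-0.    1.84  1.87] w 0.001 J [-0.86  0.74  1.13  0.57  1.81  0.81]
[-0.01, 1.83, 1.88] [0.04, -0.01, 0.0]
t 8.85 p [ 542.7 -261.1  199. ] turn total [ 0.04 -0.01  0.  ] shift(final axes) [-0.    1.21  2.49] w 0.001 J [-0.86  0.74  1.13  0.57  1.81  0.81]
[-0.01, 1.2, 2.5] [0.04, -0.01, 0.0]
```

arm_command([
  [[0,0,0.46,0.47,0,0,0],[0,0,0.46,0.47,0,0,0],[0,0,0.46,0.47,0,0,0],[0,0,0.46,0.47,0,0,0],[0,0,-0.32,0.31,0,0,0],[0,0,-0.32,0.31,0,0,0],[0,0,0,0,0,0,0]],
])

```text
time_s: 9.72
eef_pos: [548.4, -214.9, 68.4]
ee_rot: [-0.38, 0.923, -0.054, 0.023]
force: [-0.7, -0.8, -0.6]
grip_width: 0.001
grip_force: 0.0
```

```bash
python3 go.py 547.8 -216.3 80 -0.118 1 0.785; python3 -c "
from h import *
snap('scene','tong.png',2.5,(140,100,360,270))"
```

```text
t 9.72 p [ 548.4 -214.9   68.4] turn total [ 0.03 -0.    0.01] shift(final axes) [-0.01 -0.14 -0.19] w 0.001 J [-0.8   0.86  1.3   0.58  1.55  0.7 ]
[-0.01, -0.14, -0.19] [0.03, -0.0, 0.01]
```

View pics/tong.png

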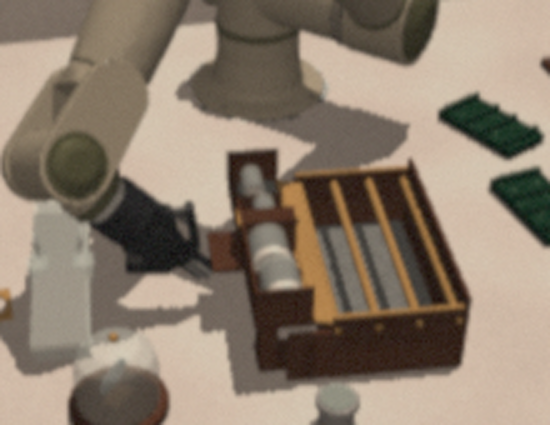

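arm_command([
  [[0,0,-0.09,-0.09,0,0,0],[0,0,-0.09,-0.09,0,0,0],[0,0,-0.09,-0.09,0,0,0],[0,0,-0.09,-0.09,0,0,0],[0,0,-0.09,-0.08,0,0,0],[0,0,-0.09,-0.08,0,0,0],[0,0,-0.1,-0.07,0,0,0],[0,0,0,0,0,0,0]],
])

```text
time_s: 10.78
eef_pos: [548.7, -213.1, 111.4]
ee_rot: [-0.381, 0.923, -0.054, 0.023]
force: [-0.6, -1.6, -1.3]
grip_width: -0.0
grip_force: 0.9
```

arm_command([
  [[0,0,-0.12,-0.06,0,0,0],[0,0,-0.12,-0.06,0,0,0],[0,0,-0.12,-0.05,0,0,0],[0,0,-0.12,-0.05,0,0,0],[0,0,-0.12,-0.04,0,0,0],[0,0,0,0,0,0,0],[0,0,0,0,0,0,0],[0,0,0,0,0,0,0]],
])

```text
time_s: 11.78
eef_pos: [550.0, -201.3, 141.0]
ee_rot: [-0.381, 0.923, -0.055, 0.023]
force: [-0.6, -1.8, -0.5]
grip_width: 0.0
grip_force: 0.9
```

```bash
cat > duo.py <<'E'
from h import *
import sys
a=capture("top")[:,:,::-1][125:255,160:310];b=capture("scene")[:,:,::-1][130:270,180:350]
a=cv2.resize(a,None,fx=2.6,fy=2.6,interpolation=cv2.INTER_CUBIC);b=cv2.resize(b,(400,338),interpolation=cv2.INTER_CUBIC)
cv2.imwrite("pics/"+sys.argv[1],np.hstack([a,b]))
E
python3 duo.py duo1.png
```

```text
(no output)
```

View pics/duo1.png

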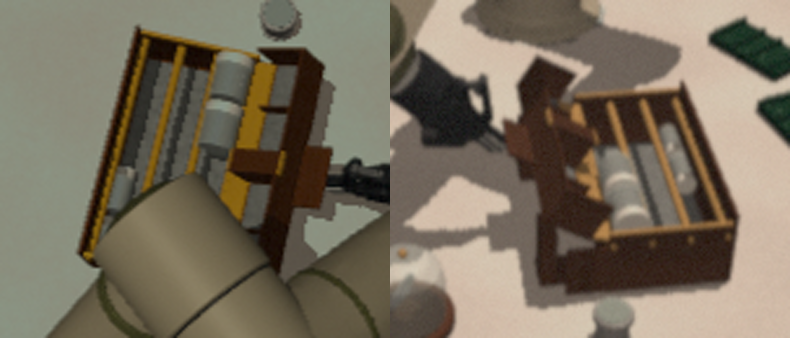

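The tray is tipped. Both wide tubes rest in the first gap at top-crop px (232,72) and (222,125), and both thin ones lie in the box at the far side. I now let the tray down and back off.

arm_command([
  [[0,0,0.2,0.09,0,0,0],[0,0,0.2,0.09,0,0,0],[0,0,0.2,0.08,0,0,0],[0,0,0.16,0.15,0,0,0],[0,0,0.16,0.15,0,0,0],[0,0,0.16,0.15,0,0,0],[0,0,0.16,0.16,0,0,0],[0,0,0.1,0.1,0,0,0]],
])

```text
time_s: 12.88
eef_pos: [548.3, -214.3, 58.7]
ee_rot: [-0.381, 0.923, -0.055, 0.022]
force: [0.2, 0.5, -0.4]
grip_width: -0.002
grip_force: 0.0
```

arm_command([
  [[0,0,0.25,-0.25,0,0,0],[0,0,0.35,-0.35,0,0,0],[0,0,0.35,-0.35,0,0,0],[0,0,0,-0.7,0,0,0],[0,0,0,-0.9,-0.9,0,0],[0,0,0,-0.9,-0.9,0,0],[0,0,0,-0.8,-0.9,0,0],[0.5,0,0,0,-0.9,0,0]],
])

```text
time_s: 13.88
eef_pos: [528.2, -387.1, 191.0]
ee_rot: [-0.116, 0.991, -0.06, 0.01]
force: [0.6, 0.6, -1.9]
grip_width: 0.199
grip_force: 0.0
```

```bash
cat > tub.py <<'E'
from h import *
q=[562.6,-91.2,-.118];c,s=np.cos(q[2]),np.sin(q[2])
def rid(P): d=P[:2]-q[:2];return np.array([c*d[0]+s*d[1],-s*d[0]+c*d[1]])
for u,v in((237,53),(232,72),(228,97),(222,125),(212,155)):
    for z in(121,): print(u,v,rid(px2w("top",160+u/2.6-.3,125+v/2.6-.3,z)).round(0))
def w(x,y): return (round(q[0]+c*x-s*y,1),round(q[1]+s*x+c*y,1))
for x in(45,50,110,115): print(x,w(x,53))
E
python3 tub.py; python3 go.py 574 -45 220 -0.118 1
```

```text
237 53 [144.  54.]
232 72 [117.  54.]
228 97 [84. 52.]
222 125 [46. 51.]
212 155 [ 5. 54.]
45 (np.float64(613.5), np.float64(-43.9))
50 (np.float64(618.5), np.float64(-44.5))
110 (np.float64(678.1), np.float64(-51.5))
115 (np.float64(683.0), np.float64(-52.1))
t 13.88 p [ 528.2 -387.1  191. ] turn total [-1.56 -0.04 -0.02] shift(final axes) [ 0.1  -6.9  -0.58] w 0.199 J [-0.87  0.72  1.04  0.17  1.55  0.8 ]
[0.08, -6.85, 1.03] [-1.56, -0.04, -0.02]
```

```bash
python3 go.py 620.5 -44.7 200 -0.118 10
```

```text
t 13.88 p [ 528.2 -387.1  191. ] turn total [-1.56 -0.04 -0.02] shift(final axes) [ 1.03 -7.02 -0.18] w 0.199 J [-0.87  0.72  1.04  0.17  1.55  0.8 ]
[0.1, -0.69, 0.15] [-0.16, -0.0, -0.0]
[0.1, -0.69, 0.13] [-0.16, -0.0, -0.0]
[0.1, -0.69, 0.11] [-0.16, -0.0, -0.0]
[0.1, -0.7, 0.1] [-0.16, -0.0, -0.0]
[0.1, -0.7, 0.08] [-0.16, -0.0, -0.0]
[0.1, -0.7, 0.06] [-0.16, -0.0, -0.0]
[0.1, -0.7, 0.05] [-0.16, -0.0, -0.0]
[0.1, -0.7, 0.03] [-0.16, -0.0, -0.0]
[0.1, -0.7, 0.01] [-0.16, -0.0, -0.0]
[0.1, -0.7, -0.0] [-0.16, -0.0, -0.0]
```

arm_command([
  [[0.72,0.1,-0.69,0.15,-0.16,0,0],[0.72,0.1,-0.69,0.13,-0.16,0,0],[0.72,0.1,-0.69,0.11,-0.16,0,0],[0.72,0.1,-0.7,0.1,-0.16,0,0],[0.72,0.1,-0.7,0.08,-0.16,0,0],[0.72,0.1,-0.7,0.06,-0.16,0,0],[0.72,0.1,-0.7,0.05,-0.16,0,0],[0.72,0.1,-0.7,0.03,-0.16,0,0]],
])

```text
time_s: 14.88
eef_pos: [601.7, -109.4, 197.1]
ee_rot: [-0.025, 0.998, -0.06, 0.002]
force: [0.4, 0.3, -0.2]
grip_width: 0.715
grip_force: 0.0
```

arm_command([
  [[0.72,0.1,-0.7,0,-0.16,0,0],[0.72,0.1,-0.7,0,-0.12,0,0],[0.72,0,0,0,0,0,0],[0.72,0,0,0,0,0,0]],
])

```text
time_s: 15.38
eef_pos: [619.6, -42.3, 199.3]
ee_rot: [-0.004, 0.998, -0.06, 0.0]
force: [0.2, -0.0, -0.2]
grip_width: 0.726
grip_force: 0.0
```

```bash
python3 go.py 620.5 -44.7 120 -0.118 1
```

```text
t 15.38 p [619.6 -42.3 199.3] turn total [-0.06 -0.   -0.01] shift(final axes) [0.02 0.05 1.59] w 0.726 J [-0.26  0.56  1.26  0.01  1.32  1.43]
[0.02, 0.06, 1.59] [-0.06, -0.0, -0.01]
```

arm_command([
  [[0.72,0.02,0.05,0.45,-0.06,0,0],[0.72,0,0,0.5,0,0,0],[0.72,0,0,0.4,0,0,0],[0.72,0,0,0.25,0,0,0],[0.72,0,0,0.15,0,0,0],[0.72,0,0,0.1,0,0,0],[0.72,0,0,0,0,0,0]],
])

```text
time_s: 16.25
eef_pos: [620.2, -43.6, 106.5]
ee_rot: [0.0, 0.998, -0.059, 0.0]
force: [0.6, -0.3, 0.6]
grip_width: 0.722
grip_force: 0.0
```

arm_command([
  [[0.3,0,0,0,0,0,0],[0.3,0,0,0,0,0,0],[0.3,0,0,0,0,0,0],[0.3,0,0,-0.2,0,0,0],[0.3,0,0,-0.3,0,0,0],[0.3,0,0,-0.3,0,0,0],[0.3,0,0,0,0,0,0]],
], squeeze=40)

```text
time_s: 17.12
eef_pos: [620.8, -43.6, 148.1]
ee_rot: [0.0, 0.998, -0.059, 0.001]
force: [-0.8, 0.4, -2.0]
grip_width: 0.558
grip_force: 41.5
```

arm_command([
  [[0.3,0,0,-0.5,0,0,0],[0.3,0,0,-0.5,0,0,0]],
])

```text
time_s: 17.38
eef_pos: [619.9, -43.4, 196.5]
ee_rot: [-0.0, 0.998, -0.059, -0.001]
force: [0.1, -0.7, -2.0]
grip_width: 0.563
grip_force: 41.7
```

```bash
python3 go.py 497.4 320.9 160 1.704 14
```

```text
t 17.38 p [619.9 -43.4 196.5] turn total [-1.000e-02  0.000e+00 -1.215e+01] shift(final axes) [ 7.55 -1.46  0.73] w 0.563 J [-0.26  0.57  1.26  0.    1.32  1.43]
[-0.24, -0.5, 0.05] [-0.0, 0.0, -0.87]
[-0.17, -0.52, 0.05] [-0.0, 0.0, -0.87]
[-0.1, -0.54, 0.05] [-0.0, 0.0, -0.87]
[-0.03, -0.55, 0.05] [-0.0, 0.0, -0.87]
[0.04, -0.55, 0.05] [-0.0, 0.0, -0.87]
[0.11, -0.54, 0.05] [-0.0, 0.0, -0.87]
[0.18, -0.52, 0.05] [-0.0, 0.0, -0.87]
[0.25, -0.49, 0.05] [-0.0, 0.0, -0.87]
[0.31, -0.45, 0.05] [-0.0, 0.0, -0.87]
[0.37, -0.41, 0.05] [-0.0, 0.0, -0.87]
[0.42, -0.36, 0.05] [-0.0, 0.0, -0.87]
[0.46, -0.3, 0.05] [-0.0, 0.0, -0.87]
[0.49, -0.24, 0.05] [-0.0, 0.0, -0.87]
[0.52, -0.17, 0.05] [-0.0, 0.0, -0.87]
```

arm_command([
  [[0.3,-0.24,-0.5,0,0,0,-0.87],[0.3,-0.17,-0.52,0,0,0,-0.87],[0.3,-0.1,-0.54,0,0,0,-0.87],[0.3,-0.03,-0.55,0,0,0,-0.87],[0.3,0.04,-0.55,0,0,0,-0.87],[0.3,0.11,-0.54,0.05,0,0,-0.87],[0.3,0.18,-0.52,0.05,0,0,-0.87],[0.3,0.25,-0.49,0.05,0,0,-0.87]],
])

```text
time_s: 18.38
eef_pos: [548.6, 165.8, 188.4]
ee_rot: [-0.0, 0.894, 0.448, -0.0]
force: [0.1, 1.1, -0.6]
grip_width: 0.564
grip_force: 41.7
```

arm_command([
  [[0.3,0.31,-0.45,0.1,0,0,-0.87],[0.3,0.37,-0.41,0.1,0,0,-0.87],[0.3,0.42,-0.36,0.1,0,0,-0.87],[0.3,0.46,-0.3,0.1,0,0,-0.87],[0.3,0.49,-0.24,0.1,0,0,-0.87],[0.3,0.52,-0.17,0.1,0,0,-0.87],[0.3,0,0,0,0,0,0],[0.3,0,0,0,0,0,0]],
])

```text
time_s: 19.38
eef_pos: [496.8, 320.5, 158.8]
ee_rot: [0.0, 0.657, 0.753, -0.0]
force: [0.9, -0.6, -2.3]
grip_width: 0.559
grip_force: 41.7
```

```bash
python3 go.py 497.4 320.9 70 1.704 1; python3 - <<'E'
from h import *
im=capture("scene")[:,:,::-1];p=w2px("scene",[[497.4,320.9,100]])[0].astype(int);print(p)
x,y=max(p[0]-70,0),max(p[1]-70,0);cv2.imwrite("pics/held.png",cv2.resize(im[y:y+140,x:x+150],None,fx=4,fy=4,interpolation=cv2.INTER_CUBIC))
E
```

```text
t 19.38 p [496.8 320.5 158.8] turn total [-0.    0.    0.02] shift(final axes) [0.01 0.01 1.78] w 0.559 J [ 0.38  0.54  1.41 -0.    1.19  0.24]
[0.01, 0.01, 1.78] [-0.0, 0.0, 0.02]
[365 167]
```

View pics/held.png

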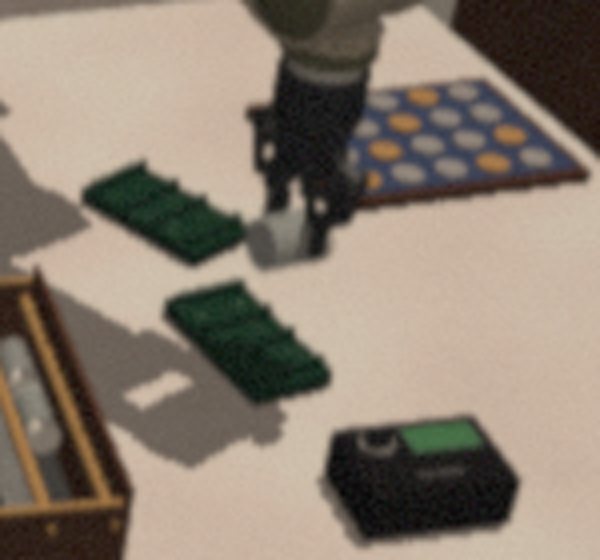

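The tube is held level at crop px (290,240), roughly centred in the fingers. I lower it into cradle_b.

arm_command([
  [[0.3,0.01,0.01,0.5,0,0,0],[0.3,0,0,0.5,0,0,0],[0.3,0,0,0.4,0,0,0],[0.3,0,0,0.3,0,0,0],[0.3,0,0,0.15,0,0,0],[0.3,0,0,0.08,0,0,0],[0.3,0,0,0,0,0,0]],
])

```text
time_s: 20.3
eef_pos: [497.3, 321.6, 62.7]
ee_rot: [0.0, 0.657, 0.754, 0.0]
force: [-0.8, -0.8, -1.6]
grip_width: 0.566
grip_force: 41.8
```

arm_command([
  [[0.3,0,0,0.04,0,0,0],[0.3,0,0,0.04,0,0,0],[0.3,0,0,0.02,0,0,0],[0.3,0,0,0,0,0,0]],
])

```text
time_s: 20.8
eef_pos: [497.7, 321.8, 58.0]
ee_rot: [0.0, 0.657, 0.754, 0.001]
force: [2.7, 0.2, 2.0]
grip_width: 0.558
grip_force: 42.3
```

arm_command([
  [[0.3,0,0,0.02,0,0,0],[0.3,0,0,0,0,0,0],[0.62,0,0,0,0,0,0],[0.72,0,0,0,0,0,0],[0.72,0,0,0,0,0,0],[0.72,0,0,-0.2,0,0,0],[0.72,0,0,-0.6,0,0,0],[0.72,0,0,-0.9,0,0,0]],
])

```text
time_s: 21.8
eef_pos: [496.6, 321.4, 142.1]
ee_rot: [-0.0, 0.657, 0.754, -0.001]
force: [0.2, -0.0, 0.5]
grip_width: 0.719
grip_force: 0.0
```

arm_command([
  [[0.72,0,0,-0.9,0,0,0],[0.72,0,0,-0.3,0,0,0]],
])

```text
time_s: 22.05
eef_pos: [497.8, 321.9, 204.9]
ee_rot: [0.001, 0.657, 0.754, 0.002]
force: [1.1, 0.0, -0.5]
grip_width: 0.721
grip_force: 0.0
```

```bash
python3 go.py 682 -51.9 200 -0.118 14; python3 - <<'E'
from h import *
im=capture("top");cv2.imwrite("pics/t2.png",im[:,:,::-1])
# bright pale pixels on the stand region (tube) and on the grate first gap
q=[562.6,-91.2,-.118];c,s=np.cos(q[2]),np.sin(q[2])
xs=np.arange(10,150,5);P=[(q[0]+c*x-s*53,q[1]+s*x+c*53,121) for x in xs]
for x,(u,v) in zip(xs,w2px("top",P)): print(x,im[int(round(v)),int(round(u))].tolist(),end=' ')
E
```

```text
t 22.05 p [497.8 321.9 204.9] turn total [ 0.02 -0.03 12.18] shift(final axes) [4.54 6.99 0.1 ] w 0.721 J [0.38 0.49 1.35 0.   1.29 0.24]
[-0.57, 0.19, 0.01] [0.0, -0.0, 0.87]
[-0.54, 0.26, 0.01] [0.0, -0.0, 0.87]
[-0.5, 0.33, 0.01] [0.0, -0.0, 0.87]
[-0.45, 0.39, 0.01] [0.0, -0.0, 0.87]
[-0.4, 0.44, 0.01] [0.0, -0.0, 0.87]
[-0.34, 0.49, 0.01] [0.0, -0.0, 0.87]
[-0.27, 0.53, 0.01] [0.0, -0.0, 0.87]
[-0.2, 0.56, 0.01] [0.0, -0.0, 0.87]
[-0.12, 0.58, 0.01] [0.0, -0.0, 0.87]
[-0.05, 0.59, 0.01] [0.0, -0.0, 0.87]
[0.03, 0.59, 0.01] [0.0, -0.0, 0.87]
[0.11, 0.59, 0.01] [0.0, -0.0, 0.87]
[0.18, 0.57, 0.01] [0.0, -0.0, 0.87]
[0.26, 0.54, 0.01] [0.0, -0.0, 0.87]
10 [77, 77, 69] 15 [79, 78, 69] 20 [80, 79, 70] 25 [79, 79, 71] 30 [77, 75, 67] 35 [81, 80, 71] 40 [81, 80, 72] 45 [77, 76, 69] 50 [77, 77, 68] 55 [77, 77, 69] 60 [78, 77, 70] 65 [48, 48, 43] 70 [49, 48, 43] 75 [56, 56, 50] 80 [54, 54, 48] 85 [57, 57, 53] 90 [98, 101, 92] 95 [99, 102, 94] 100 [98, 102, 94] 105 [96, 99, 90] 110 [98, 101, 91] 115 [98, 104, 93] 120 [99, 102, 93] 125 [99, 104, 93] 130 [104, 109, 98] 135 [137, 145, 129] 140 [137, 147, 130] 145 [137, 138, 112]
```

arm_command([
  [[0.72,-0.57,0.19,0,0,0,0.87],[0.72,-0.54,0.26,0,0,0,0.87],[0.72,-0.5,0.33,0,0,0,0.87],[0.72,-0.45,0.39,0,0,0,0.87],[0.72,-0.4,0.44,0,0,0,0.87],[0.72,-0.34,0.49,0,0,0,0.87],[0.72,-0.27,0.53,0,0,0,0.87],[0.72,-0.2,0.56,0,0,0,0.87]],
])

```text
time_s: 23.1
eef_pos: [601.9, 106.2, 200.0]
ee_rot: [-0.0, 0.946, 0.324, -0.001]
force: [0.1, 0.9, -0.4]
grip_width: 0.721
grip_force: 0.0
```

arm_command([
  [[0.72,-0.12,0.58,0,0,0,0.87],[0.72,-0.05,0.59,0,0,0,0.87],[0.72,0.03,0.59,0,0,0,0.87],[0.72,0.11,0.59,0,0,0,0.87],[0.72,0.18,0.57,0,0,0,0.87],[0.72,0.26,0.54,0,0,0,0.87],[0.72,0,0,0,0,0,0],[0.72,0,0,0,0,0,0]],
])

```text
time_s: 24.1
eef_pos: [680.0, -52.7, 200.5]
ee_rot: [-0.0, 0.998, -0.058, -0.001]
force: [-0.8, -0.4, -0.3]
grip_width: 0.721
grip_force: 0.0
```

```bash
python3 go.py 683 -51 106.5 -0.118 1
```

```text
t 24.1 p [680.  -52.7 200.5] turn total [-0.    0.01  0.01] shift(final axes) [ 0.06 -0.04  1.88] w 0.721 J [-0.25  0.71  1.01  0.    1.42  1.44]
[0.06, -0.04, 1.88] [-0.0, 0.01, 0.01]
```

arm_command([
  [[0.72,0.06,-0.04,0.45,0,0,0.01],[0.72,0,0,0.5,0,0,0],[0.72,0,0,0.4,0,0,0],[0.72,0,0,0.25,0,0,0],[0.72,0,0,0.18,0,0,0],[0.72,0,0,0.1,0,0,0],[0.72,0,0,0,0,0,0]],
])

```text
time_s: 24.98
eef_pos: [683.7, -51.7, 107.5]
ee_rot: [0.0, 0.998, -0.06, 0.0]
force: [0.2, 0.1, -0.0]
grip_width: 0.72
grip_force: 0.0
```

arm_command([
  [[0.3,0,0,0.02,0,0,0],[0.3,0,0,0,0,0,0],[0.3,0,0,0,0,0,0],[0.3,0,0,-0.2,0,0,0],[0.3,0,0,-0.4,0,0,0],[0.3,0,0,-0.6,0,0,0],[0.3,0,0,-0.6,0,0,0],[0.3,0,0,0,0,0,0]],
])

```text
time_s: 25.98
eef_pos: [684.4, -52.1, 198.9]
ee_rot: [0.001, 0.998, -0.06, 0.002]
force: [0.2, 0.1, -2.6]
grip_width: 0.558
grip_force: 41.7
```

```bash
python3 go.py 414.1 309.7 150 1.704 14
```

```text
t 25.98 p [684.4 -52.1 198.9] turn total [  0.03  -0.02 -12.16] shift(final axes) [ 7.89 -4.4   0.98] w 0.558 J [-0.25  0.72  1.   -0.    1.42  1.45]
[-0.45, -0.47, 0.07] [0.0, -0.0, -0.87]
[-0.38, -0.52, 0.07] [0.0, -0.0, -0.87]
[-0.31, -0.57, 0.07] [0.0, -0.0, -0.87]
[-0.23, -0.6, 0.07] [0.0, -0.0, -0.87]
[-0.15, -0.63, 0.07] [0.0, -0.0, -0.87]
[-0.07, -0.64, 0.07] [0.0, -0.0, -0.87]
[0.01, -0.65, 0.07] [0.0, -0.0, -0.87]
[0.1, -0.64, 0.07] [0.0, -0.0, -0.87]
[0.18, -0.62, 0.07] [0.0, -0.0, -0.87]
[0.26, -0.59, 0.07] [0.0, -0.0, -0.87]
[0.33, -0.55, 0.07] [0.0, -0.0, -0.87]
[0.4, -0.51, 0.07] [0.0, -0.0, -0.87]
[0.46, -0.45, 0.07] [0.0, -0.0, -0.87]
[0.52, -0.38, 0.07] [0.0, -0.0, -0.87]
```

arm_command([
  [[0.3,-0.45,-0.47,0,0,0,-0.87],[0.3,-0.38,-0.52,0,0,0,-0.87],[0.3,-0.31,-0.57,0,0,0,-0.87],[0.3,-0.23,-0.6,0,0,0,-0.87],[0.3,-0.15,-0.63,0,0,0,-0.87],[0.3,-0.07,-0.64,0.1,0,0,-0.87],[0.3,0.01,-0.65,0.1,0,0,-0.87],[0.3,0.1,-0.64,0.1,0,0,-0.87]],
])

```text
time_s: 26.98
eef_pos: [527.7, 156.4, 179.7]
ee_rot: [-0.0, 0.894, 0.447, -0.001]
force: [-0.5, 0.1, -1.3]
grip_width: 0.561
grip_force: 41.6
```

arm_command([
  [[0.3,0.18,-0.62,0.1,0,0,-0.87],[0.3,0.26,-0.59,0.1,0,0,-0.87],[0.3,0.33,-0.55,0.1,0,0,-0.87],[0.3,0.4,-0.51,0.1,0,0,-0.87],[0.3,0.46,-0.45,0.1,0,0,-0.87],[0.3,0.52,-0.38,0.1,0,0,-0.87],[0.3,0,0,0,0,0,0],[0.3,0,0,0,0,0,0]],
])

```text
time_s: 27.98
eef_pos: [413.1, 309.9, 150.7]
ee_rot: [-0.0, 0.658, 0.753, -0.001]
force: [0.3, -0.9, -1.3]
grip_width: 0.557
grip_force: 41.7
```

```bash
python3 go.py 414.1 309.7 63 1.704 1
```

```text
t 27.98 p [413.1 309.9 150.7] turn total [-0.01  0.    0.01] shift(final axes) [-0.01  0.02  1.75] w 0.557 J [ 0.42  0.4   1.66 -0.    1.09  0.28]
[-0.01, 0.02, 1.75] [-0.01, 0.0, 0.01]
```

arm_command([
  [[0.3,0,0.02,0.5,0,0,0],[0.3,0,0,0.5,0,0,0],[0.3,0,0,0.4,0,0,0],[0.3,0,0,0.2,0,0,0],[0.3,0,0,0.1,0,0,0],[0.3,0,0,0.04,0,0,0],[0.3,0,0,0,0,0,0]],
])

```text
time_s: 28.85
eef_pos: [414.3, 310.7, 64.8]
ee_rot: [0.0, 0.657, 0.753, 0.0]
force: [0.5, -0.3, -1.6]
grip_width: 0.562
grip_force: 41.8
```

arm_command([
  [[0.3,0,0,0.06,0,0,0],[0.3,0,0,0.04,0,0,0],[0.3,0,0,0.03,0,0,0],[0.3,0,0,0,0,0,0]],
])

```text
time_s: 29.35
eef_pos: [414.6, 310.8, 58.4]
ee_rot: [0.0, 0.657, 0.754, 0.001]
force: [2.0, 0.1, 2.6]
grip_width: 0.557
grip_force: 42.3
```

arm_command([
  [[0.3,0,0,0.02,0,0,0],[0.3,0,0,0,0,0,0],[0.62,0,0,0,0,0,0],[0.72,0,0,0,0,0,0],[0.72,0,0,0,0,0,0],[0.72,0,0,-0.2,0,0,0],[0.72,0,0,-0.6,0,0,0],[0.72,0,0,-0.9,0,0,0]],
])

```text
time_s: 30.35
eef_pos: [413.5, 310.3, 142.7]
ee_rot: [-0.0, 0.657, 0.753, -0.001]
force: [0.8, 0.4, 0.1]
grip_width: 0.717
grip_force: 0.0
```

arm_command([
  [[0.72,0,0,-0.9,0,0,0],[0.72,0,0,-0.9,0,0,0],[0.72,-0.9,0,0,0,0,0],[0.72,-0.9,0,0,0,0,0],[0.72,-0.9,0,0,0,0,0],[0.72,0,0,0,0,0,0]],
])

```text
time_s: 31.1
eef_pos: [432.6, 174.8, 232.6]
ee_rot: [0.0, 0.659, 0.752, 0.0]
force: [-0.6, 1.0, -0.0]
grip_width: 0.719
grip_force: 0.0
```

```bash
python3 - <<'E'
from h import *
a=capture("scene")[:,:,::-1][110:270,60:400];b=capture("top")[:,:,::-1]
a=cv2.resize(a,None,fx=2.3,fy=2.3,interpolation=cv2.INTER_CUBIC)[:, :782]
t=b[115:250,100:320];t=cv2.resize(t,None,fx=1.6,fy=1.6,interpolation=cv2.INTER_CUBIC)
c=b[170:250,110:170];c=cv2.resize(c,None,fx=2.7,fy=2.7,interpolation=cv2.INTER_CUBIC)
o=np.zeros((592,782,3),np.uint8);o[:a.shape[0],:a.shape[1]]=a;o[370:370+t.shape[0],:t.shape[1]]=t;o[370:370+c.shape[0],400:400+c.shape[1]]=c
cv2.imwrite("pics/end.png",o)
print(w2px("top",[[414.1,309.7,72],[497.4,320.9,72]])-[110,170])
E
```

```text
[[22.74701888 52.77064697]
 [23.57709962 28.17675451]]
```

View pics/end.png

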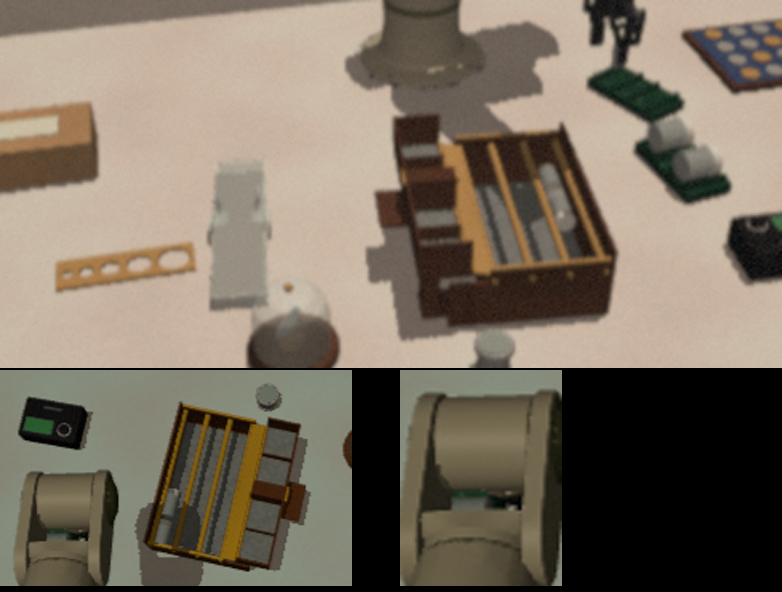

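The final picture shows one wide tube in each cradle at px (670,133) and (697,163). The tray is down, the thin tubes are in the box, the cover is flat, and the arm is clear.

```bash
python3 -c "
from h import *
print(finish_job())"
```

```text
the job is handed in; nothing more can be done
None
```

I handed the job in at about 31 s. The last picture showed the cover flat on the shelf, the tray down, both thin tubes in the box and one wide tube in each cradle of the far stand; no pass/fail result came back.

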